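Step the sonar's swing arm one index hole to face the pipe

ROBOT

A 6-joint arm with a two-finger parallel gripper is mounted at the origin on the work surface. World frame = base frame: x ahead of the robot, y to its left, z up, the work surface at z = 0. Lengths are in m, angles in rad, forces in N, time in s.
With the tool pointing down it reaches from about 0.375 to 0.975 m from the base axis. Payload 3.8 kg.
Tool frame: the origin (TCP) lies at the very end of the fingers, on their centre line; the grasp point (between the pads) lies 19 mm behind it; z points along the fingers, y is the line along which they close (so a half turn about z gives the same grasp; the last joint's range is limited). The gripper opens to 85 mm and grips with 20 to 120 N. Pads are 22 mm wide; open, the fingers measure 114 mm over their backs; the gripper's body (76 mm by 85 mm) begins 54 mm behind the grasp point. The pads swing forward as they close: fully open they stand 13 mm farther back than shut.
Start: joints at [1.216, 0.264, 1.604, -0, 1.274, -0.037], TCP at [0.211, 0.641, 0.231] pointing down, gripper open.
Joint ranges: [-2.63, 2.63], [-0.94, 2.18], [0.31, 2.57], [-1.31, 4.45], [0, 2.66], [-2.55, 2.55]. Speed limits (rad/s): [2.57, 2.57, 3.14, 3.14, 3.14, 3.14].

INTERFACE

Orientations are given as a rotation vector (axis times angle).
In Python, from workcell import read_state, read_camera, calibration, finish_job gives the robot as it stands.
- The arm moves only by the tool step_arm, never from a script. Its argument "commands" is a list of rows, each an object of numbers: "fingers": the gripper's target within -1 to 1 (shut at 1, half-way at 0, fully open at -1); "dx", "dy", "dz": the shift along the tool's x, y, z in m; "roll": the turn about the tool's z in degrees. In form: [{"fingers": .., "dx": .., "dy": .., "dz": .., "roll": ..}, ...]. A call has 1 to 8 rows; each row is the pose to reach, as a shift and turn from the pose commanded when the call began, along the tool's axes at that moment; what a row does not reach only later rows make up. A row lasts 1/8 s, in which the tool goes at most 62.5 mm and 10.7 degrees, less where a joint would pass 70% of its speed; a pose out of reach is approached as far as the arm can. A call with a gripper value outside its range is refused whole. The fingers move at their own pace and stop on an object; "squeeze" is the grip in N (left out, the last holds). Time passes only in rows, so rows that repeat a pose let the fingers close. It gives the time, the measured TCP pose, the force, the opening and the grip force at its end, in the units of the state.
- read_state(): the state, without advancing time (a new reading comes with each control period).
- read_camera(name): name is "scene" or "top" or "wrist"; returns (picture, depth): 420x560x3 uint8, blue, green, red; 420x560 float32, m along the optical axis (not along the pixel's ray), 0 where there is no reading.
- calibration(name): a dict with "intrinsics" (3x3 intrinsics, pixels), "k1" (the pictures are not rectified: a ray, as slopes to the right and down, at radius r is drawn at 1 + k1 r^2 times it, then the intrinsics apply), "world_to_cam" (4x4, takes a point from world to camera coordinates). Camera axes: x right, y up, looking along -z (the intrinsics and any distortion apply to the point x, -y, -z); pixel columns grow to the right and rows downward; lengths in m; the calibration is good to about 2 mm. A picture is of the moment at which its call begins: read the wrist's pose just before it. calibration takes no time and is no camera call; for the wrist camera it gives the pose at the moment of the call.
- finish_job(): hands the job in; it is judged then, once.
The state is a dict: "time": time; "q": joint angles; "joint_vel": joint speeds; "joint_torque": joint torques, N m; "tool_pos": TCP position; "tcp_rot": TCP orientation; "wrist_force": force on the tool from outside, world axes, zero at the start; "torque": the same for the moment, N m; "width": opening from 0.0 (shut) to 1.0 (fully open); "grip_force": force on a finger pad.
Only numpy, scipy, OpenCV 4.12 (cv2) and the standard library are available. Lean on these libraries where they do the work, as an engineer would, in place of code of your own. Each camera call takes 0.05 s, during which the arm holds its last target. There are 200 camera calls.

TASK

The sonar on the bearing rig is pinned looking between its two reflectors. Hook a fingertip under the pull ring, lift the spring index pin clear of its hole, swing the arm one hole so that the two-eyed sonar faces the round pipe, and let the pin drop fully home in that hole. Do not pinch or wrench the ring, keep off the sonar, and leave the reflectors and everything else on the bench where they stand.

Things in the scene. Friction and masses are not known exactly. Their poses are not given: they have to be found in the camera images.
- rig: sonar bearing rig fixed to the bench: aluminium sector plate 12 mm thick, curved edge 152 mm from the pivot, with 7 bushed index holes 125 mm from the pivot, 15 degrees (0.262 rad) apart, on the robot's side of it. Origin: pivot axis at bench height; x straight ahead, away from the robot (the sonar's view with the arm in the middle hole), y to the left, z up
- pan_arm (a joint): swing arm's angle about the upright pivot, rad. 0: middle hole, as at the start (play 0.006). Plus is counter-clockwise from above: the sonar turns to the rig's +y, the ring end goes to -y. Next holes at +0.262 and -0.262. Flat steel bar 32 mm wide, top at 22 mm, reaching 156 mm from the pivot towards the robot; 2 to 3 N at the ring turns it; with the pin up it stays where left
- index_pin (a joint): lift of the spring index pin, m: 0 fully home, 0.016 upper stop. The 9 mm round-nosed pin, 125 mm from the pivot, goes 10 mm into the plate: it is clear of the hole from 0.010 up, and let down between holes it rides on the plate at 0.010. The spring's push is 5 N when home, 7.5 N when raised 14 mm
- pull_ring: steel ring fixed on the index pin, 55 mm outside, 44 inside, wire 5.5; turns with the arm, rises with the pin. Origin: ring's centre, 70 mm above the bench with the pin home, 105 mm from the pivot; x along the arm from pin to pivot, y left, z up. It leans 55 degrees from upright, top (at 84 mm) towards the pivot, foot at 56: it opens back along the arm and up. The pin's barrel below ends at 48
- sonar: the sonar, fixed on the arm above the pivot: upright black bracket 48 mm wide carrying a green board with two round silver eyes 16 mm across that look along the arm, away from the ring. Origin: 12 mm ahead of the pivot on the arm's top at 22 mm; its top is at 79 mm; x is the direction of view, z up
- pipe: the round reflector: a grey plastic pipe 40 mm across standing upright on a round flange 60 mm across, 142 mm high in all; about 170 mm from the pivot, one hole's angle to the left or the right of straight ahead. Origin: centre of its underside
- panel: the flat reflector: a plywood panel 70 mm wide, 130 mm high and 6 mm thick standing on a foot 60 x 64 mm; about 170 mm from the pivot, on the other side of straight ahead from the pipe. Origin: centre of its underside
- wheel: spare rover wheel lying flat: black knobbly tyre 104 mm across and 48 mm high, red hub; a bystander. Origin: centre of its underside
- gear_motor: small yellow gear motor lying flat, 85 x 36 x 20 mm; a bystander. Origin: centre of its underside
- breadboard: white breadboard 165 x 55 x 9 mm with a small green controller board on it; a bystander. Origin: centre of its underside
- screwdriver: screwdriver lying flat, 170 mm long; a bystander. Origin: centre of its underside
- jar: glass jar with a steel lid, 58 mm across, 62 mm high; a bystander. Origin: centre of its underside
- power_bank: flat black power bank, 110 x 66 x 21 mm; a bystander. Origin: centre of its underside

How it is judged:
On the way, in this order (a step that is already met when the one before it is completed fails the run):
1. the index pin is lifted clear of its starting hole by its ring (value of joint index_pin above 0.0095 m and value of joint pan_arm between -0.1 and 0.1 rad), for 0.05 s.
2. the arm is one hole round, the sonar facing the pipe, and the pin is fully home in that hole (((y of pipe in the frame of rig above 0 m and value of joint pan_arm between 0.2318 and 0.2918 rad) or (y of pipe in the frame of rig below 0 m and value of joint pan_arm between -0.2918 and -0.2318 rad)) and value of joint index_pin below 0.0015 m), for 0.2 s.
At the end, for the whole second after the job is handed in: the arm stands in the next hole on the side that faces the pipe (within 0.03 rad of 0.262 either way from the start), the pin is fully down in it (lift under 1.5 mm), the arm is at rest, and both reflectors are within 10 mm of where they stood (all of step 2 and velocity of joint pan_arm between -0.02 and 0.02 rad/s and distance of each of pipe, panel from where it was at the start of the episode below 0.01 m); the robot touches nothing.
It fails at once if the arm is swung well past the next hole (more than 0.42 rad) (value of joint pan_arm above 0.42 rad or value of joint pan_arm below -0.42 rad).
It fails at once if the pin is dropped into the hole on the panel's side (value of joint index_pin below 0.005 m and ((y of pipe in the frame of rig above 0 m and value of joint pan_arm below -0.2 rad) or (y of pipe in the frame of rig below 0 m and value of joint pan_arm above 0.2 rad))).
It fails at once if the ring is pinched or wrenched (more than 30 N from the fingers) (contact force between the fingers and pull_ring above 30 N).
It fails at once if the sonar is touched by the robot (contact force between any of the fingers, the arm and sonar above 1 N).
It fails at once if a reflector or a bystander is moved more than 10 mm or lifted (distance of any of pipe, panel, wheel, gear_motor, breadboard, screwdriver, jar, power_bank from where it was at the start of the episode above 0.01 m).
It also fails if it takes over 35 s, if anything falls off the work surface, if the arm or the gripper's body presses on something with over 40 N, if the wrist force passes 120 N, or if a joint passes its speed limit or range.

## Working session

There is one attempt and no reset: what is moved stays moved. The work goes in short steps, Python scripts to look and compute and a tool call to move; the robot and the scene stay as the last step left them, time stands still between calls to the robot, and variables do not carry over. Pictures are saved under pics/ and viewed, at most 10 in all, crops included, and the job is handed in when it is done.

Besides the shell and the picture viewer there is one more tool, called after "Request:" in YAML: its name, and indented under it one key for each argument. step_arm: Moves the arm, as the interface text tells. Its arguments: {"type":"object","properties":{"commands":{"type":"array","items":{"type":"object","properties":{"fingers":{"type":"number"},"dx":{"type":"number"},"dy":{"type":"number"},"dz":{"type":"number"},"roll":{"type":"number"}}}},"squeeze":{"type":"number"}},"required":["commands"]}

```bash
mkdir -p pics; ls
python3 - <<'E'
from workcell import *
import cv2,numpy as np
s=read_state();print({k:np.round(v,3).tolist() for k,v in s.items()})
for n in ("top","scene"):
    p,d=read_camera(n);cv2.imwrite(f"pics/{n}0.png",p);np.savez(f"{n}0.npz",p=p,d=d)
    c=calibration(n);print(n,c)
E
```

```text
pics
{'time': 0.0, 'q': [1.216, 0.265, 1.605, 0.0, 1.274, -0.037], 'joint_vel': [-0.0, -0.001, -0.0, -0.0, 0.0, 0.0], 'joint_torque': [-0.0, -51.509, -36.732, -0.0, 0.012, -0.0], 'tool_pos': [0.211, 0.641, 0.23], 'tcp_rot': [-0.497, -3.102, 0.003], 'wrist_force': [-0.457, 0.19, -0.025], 'torque': [0.057, -0.023, 0.009], 'grip_force': 0.0, 'width': 0.998}
top {'intrinsics': array([[382.35426616,   0.        , 282.9359298 ],
       [  0.        , 382.35426616, 215.42185198],
       [  0.        ,   0.        ,   1.        ]]), 'k1': 0.03741123701440731, 'world_to_cam': array([[ 0.02476358, -0.99920607,  0.03120904, -0.00828774],
       [ 0.99675042,  0.02707231,  0.07586623, -0.61359813],
       [-0.0766509 ,  0.0292289 ,  0.99662947, -0.97923364],
       [ 0.        ,  0.        ,  0.        ,  1.        ]])}
scene {'intrinsics': array([[536.24243534,   0.        , 275.07205819],
       [  0.        , 536.24243534, 213.27633351],
       [  0.        ,   0.        ,   1.        ]]), 'k1': -0.014919390637570388, 'world_to_cam': array([[ 0.52961655,  0.84819092, -0.00885824, -0.35384631],
       [-0.72219147,  0.45636995,  0.51977491,  0.38819013],
       [ 0.44491099, -0.26888405,  0.85425733, -1.31152237],
       [ 0.        ,  0.        ,  0.        ,  1.        ]])}
```

View pics/top0.png

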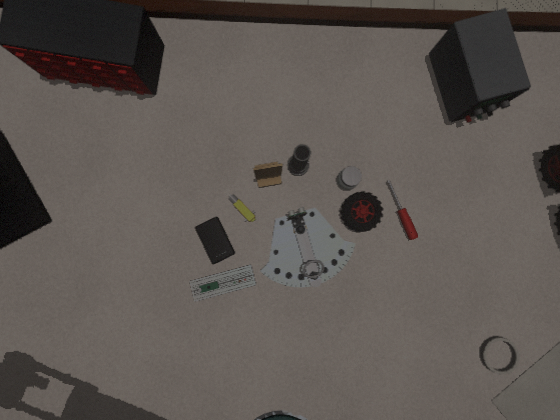

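View pics/scene0.png

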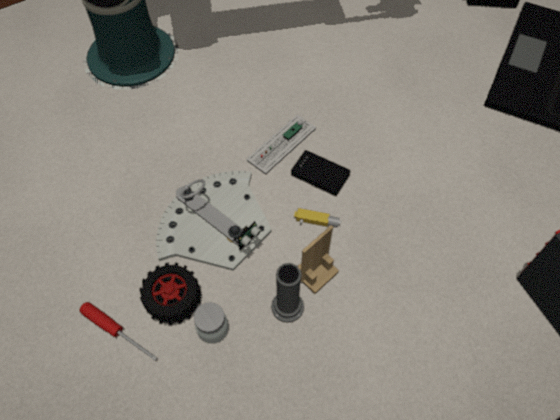

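Run:
```python
from workcell import *
import cv2,numpy as np
p,d=read_camera("wrist");cv2.imwrite("pics/w0.png",p);np.savez("w0.npz",p=p,d=d)
c=calibration("wrist");print(c['intrinsics'],c['k1'],np.round(np.linalg.inv(c['world_to_cam']),3))
s=np.load("scene0.npz");t=np.load("top0.npz")
a=cv2.resize(s['p'][150:300,130:350],None,fx=3.4,fy=3.4,interpolation=cv2.INTER_CUBIC)
cv2.imwrite("pics/s0c.png",cv2.convertScaleAbs(a,alpha=1.6))
```

```text
[[303.54056711   0.         281.92632738]
 [  0.         303.54056711 215.93820007]
 [  0.           0.           1.        ]] -0.01946941098570972 [[ 0.312 -0.909 -0.277  0.139]
 [ 0.95   0.298  0.093  0.663]
 [-0.002 -0.293  0.956  0.373]
 [ 0.     0.     0.     1.   ]]
```

View pics/w0.png

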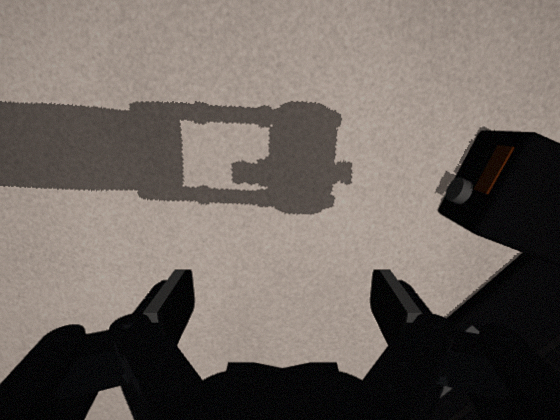

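View pics/s0c.png

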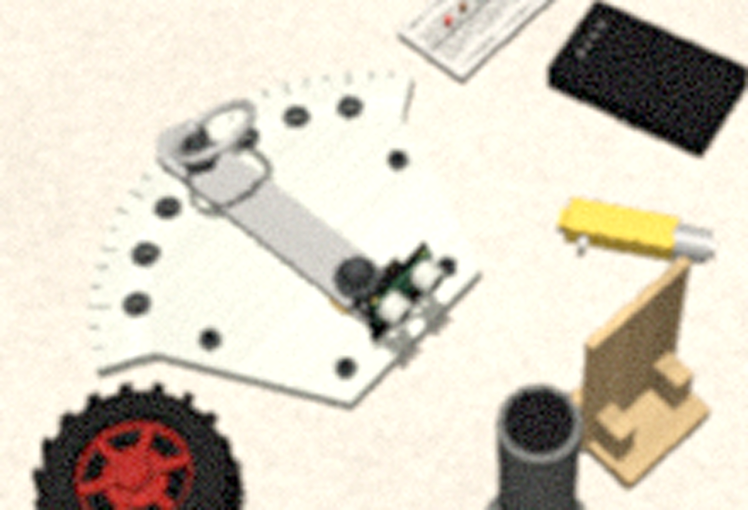

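```bash
cat > h.py <<'E'
from workcell import *
import cv2,numpy as np
def rays(c,uv):
    K=c['intrinsics'];n=cv2.undistortPoints(np.array(uv,float).reshape(-1,1,2),K,np.array([c['k1'],0,0,0,0])).reshape(-1,2)
    M=np.linalg.inv(c['world_to_cam']);d=np.c_[n[:,0],-n[:,1],-np.ones(len(n))]
    return M[:3,3],d@M[:3,:3].T
def onz(c,uv,z):
    o,d=rays(c,uv);return o+d*((z-o[2])/d[:,2])[:,None]
def cloud(c,d):
    v,u=np.nonzero(d>0);o,r=rays(c,np.c_[u,v]);P=np.full(d.shape+(3,),np.nan);P[v,u]=o+r*d[v,u][:,None];return P
def proj(c,P):
    q=np.atleast_2d(P)@c['world_to_cam'][:3,:3].T+c['world_to_cam'][:3,3]
    s=np.c_[q[:,0]/-q[:,2],-q[:,1]/-q[:,2]];r2=(s**2).sum(1,keepdims=True);s=s*(1+c['k1']*r2)
    return s@c['intrinsics'][:2,:2].T+c['intrinsics'][:2,2]
E
python3 - <<'E'
from h import *
for n,roi in (("top",(195,295,255,360)),("scene",(165,275,150,280))):
    f=np.load(n+"0.npz");c=calibration(n);P=cloud(c,f['d'])
    print(n,"bench z",np.nanmedian(P[300:400,200:400,2]) if n=="top" else np.nanmedian(P[350:,150:250,2]))
    g=cv2.cvtColor(f['p'],cv2.COLOR_BGR2GRAY);cl=(f['p'].max(2).astype(int)-f['p'].min(2))
    r0,r1,c0,c1=roi;Q=P[r0:r1,c0:c1].reshape(-1,3)
    pl=(abs(Q[:,2]-.012)<.004);h=Q[Q[:,2]>.045]
    print("plate mean",np.nanmean(Q[pl],0),"high pts",len(h));print(np.round(h,3)[::3].tolist())
t=calibration("top")
print("pipe top",onz(t,[[302,151]],.142),"base",onz(t,[[298,170]],.0),"panel",onz(t,[[270,184]],.01))
E
```

```text
top bench z 2.0719048010153784e-05
plate mean [ 0.52369201 -0.05485921  0.01209454] high pts 481
[[0.67, -0.166, 0.046], [0.67, -0.177, 0.047], [0.67, -0.184, 0.049], [0.667, -0.169, 0.046], [0.668, -0.185, 0.046], [0.665, -0.172, 0.046], [0.664, -0.184, 0.05], [0.662, -0.174, 0.047], [0.662, -0.182, 0.046], [0.659, -0.165, 0.051], [0.659, -0.177, 0.047], [0.659, -0.187, 0.048], [0.657, -0.169, 0.046], [0.657, -0.179, 0.049], [0.654, -0.159, 0.045], [0.654, -0.168, 0.05], [0.654, -0.177, 0.048], [0.651, -0.172, 0.047], [0.648, -0.161, 0.049], [0.649, -0.169, 0.048], [0.646, -0.154, 0.046], [0.646, -0.166, 0.05], [0.644, -0.162, 0.045], [0.643, -0.169, 0.048], [0.641, -0.151, 0.046], [0.641, -0.164, 0.046], [0.633, -0.039, 0.066], [0.638, -0.161, 0.05], [0.63, -0.029, 0.062], [0.63, -0.036, 0.068], [0.635, -0.143, 0.046], [0.635, -0.154, 0.047], [0.636, -0.164, 0.047], [0.628, -0.031, 0.065], [0.628, -0.039, 0.066], [0.633, -0.151, 0.045], [0.633, -0.161, 0.046], [0.634, -0.18, 0.046], [0.625, -0.014, 0.065], [0.625, -0.031, 0.067], [0.625, -0.039, 0.065], [0.63, -0.159, 0.048], [0.62
[... 8785 characters left out ...]
-0.161, 0.047], [0.62, -0.152, 0.047], [0.743, -0.042, 0.145], [0.587, -0.208, 0.046], [0.589, -0.203, 0.045], [0.593, -0.199, 0.047], [0.596, -0.194, 0.048], [0.599, -0.189, 0.047], [0.609, -0.171, 0.045], [0.614, -0.167, 0.048], [0.616, -0.162, 0.046], [0.618, -0.158, 0.046], [0.622, -0.153, 0.047], [0.627, -0.144, 0.045], [0.744, -0.041, 0.141], [0.588, -0.21, 0.047], [0.591, -0.204, 0.046], [0.597, -0.196, 0.048], [0.613, -0.169, 0.045], [0.617, -0.165, 0.047], [0.619, -0.16, 0.046], [0.623, -0.154, 0.047], [0.626, -0.15, 0.047], [0.747, -0.042, 0.144]]
pipe top [[ 0.75698436 -0.02978713  0.142     ]] base [[ 0.73993774 -0.03081487  0.        ]] panel [[0.69783891 0.04388883 0.01      ]]
```

```bash
cat >> h.py <<'E'
from scipy.optimize import least_squares
def ringfit(Q,x0):
    L=np.radians(55)
    def res(p):
        cy,sy=np.cos(p[3]),np.sin(p[3]);n=np.array([-np.cos(L)*cy,-np.cos(L)*sy,np.sin(L)])
        v=Q-p[:3];h=v@n;r=np.linalg.norm(v-h[:,None]*n,axis=1)
        return np.hypot(r-.02475,h)-.00275
    return least_squares(res,x0,loss='soft_l1',f_scale=.002)
E
python3 - <<'E'
from h import *
A=[]
for n in ("top","scene"):
    f=np.load(n+"0.npz");c=calibration(n);P=cloud(c,f['d']).reshape(-1,3)
    k=(np.abs(P[:,0]-.481)<.035)&(np.abs(P[:,1]+.068)<.035)&(P[:,2]>.056)
    Q=P[k];r=ringfit(Q,[.481,-.068,.07,.3]);print(n,len(Q),np.round(r.x,4),np.sqrt(np.mean(r.fun**2)))
    A.append(Q)
r=ringfit(np.vstack(A),[.481,-.068,.07,.3]);print(np.round(r.x,4))
# pivot knob, pan arm direction
for n,uv in (("top",[[300,230]]),("scene",[[130+352/3.4,150+275/3.4]])):
    print(n,onz(calibration(n),uv,.035))
s=read_state();print(s['time'],s['tool_pos'],cv2.Rodrigues(np.array(s['tcp_rot']))[0].round(3))
E
```

```text
top 122 [ 0.4797 -0.0678  0.0709  0.287 ] 0.001060487787552342
scene 180 [ 0.482  -0.0677  0.0721  0.2871] 0.000989172996527961
[ 0.4817 -0.0677  0.0722  0.2899]
top [[ 0.57609399 -0.03711762  0.035     ]]
scene [[ 0.58380945 -0.03936846  0.035     ]]
0.15 [0.21071818 0.64065048 0.23021735] [[-0.95   0.312 -0.001]
 [ 0.312  0.95  -0.002]
 [ 0.    -0.002 -1.   ]]
```

Request:
step_arm:
  commands:
    - {"fingers": 0, "dx": -0.06, "dy": -0.07, "dz": 0, "roll": 7}
    - {"fingers": 0, "dx": -0.12, "dy": -0.137, "dz": 0, "roll": 14}
    - {"fingers": 0, "dx": -0.18, "dy": -0.206, "dz": 0, "roll": 21}
    - {"fingers": 0, "dx": -0.24, "dy": -0.275, "dz": 0, "roll": 28}
    - {"fingers": 0, "dx": -0.3, "dy": -0.343, "dz": 0, "roll": 35}
    - {"fingers": 0, "dx": -0.36, "dy": -0.412, "dz": 0, "roll": 42}
    - {"fingers": 0, "dx": -0.42, "dy": -0.48, "dz": 0, "roll": 49}
    - {"fingers": 0, "dx": -0.501, "dy": -0.573, "dz": 0, "roll": 55.3}

```text
time: 1.15
tool_pos: [0.4062, 0.1789, 0.2313]
tcp_rot: [1.884, 2.514, 0.001]
wrist_force: [1.6, -0.2, 0.7]
width: 0.501
grip_force: 0.0
```

Request:
step_arm:
  commands:
    - {"fingers": 0, "dx": -0.258, "dy": 0.031, "dz": 0.05}
    - {"fingers": 0, "dx": -0.258, "dy": 0.031, "dz": 0.05}
    - {"fingers": 0, "dx": -0.258, "dy": 0.031, "dz": 0.05}
    - {"fingers": 0, "dx": -0.258, "dy": 0.031, "dz": 0.05}
    - {"fingers": 0, "dx": -0.258, "dy": 0.031, "dz": 0.05}
    - {"fingers": 0, "dx": -0.258, "dy": 0.031, "dz": 0.05}
    - {"fingers": 0, "dx": -0.258, "dy": 0.031, "dz": 0.05}
    - {"fingers": 0, "dx": -0.258, "dy": 0.031, "dz": 0.05}

```text
invalid input
```

Run:
```python
from h import *
s=read_state();print(s['time'],s['tool_pos'],s['wrist_force'],s['joint_vel'],cv2.Rodrigues(np.array(s['tcp_rot']))[0].round(3))
c=calibration("wrist");p,d=read_camera("wrist");cv2.imwrite("pics/w1.png",cv2.convertScaleAbs(p,alpha=2))
P=cloud(c,d);Q=P.reshape(-1,3)
k=(np.abs(Q[:,0]-.481)<.035)&(np.abs(Q[:,1]+.068)<.035)&(Q[:,2]>.055)&(Q[:,2]<.1)
r=ringfit(Q[k],[.481,-.068,.07,.29]);print(k.sum(),np.round(r.x,4),np.sqrt(np.mean(r.fun**2)))
# finger points in tool frame
R=cv2.Rodrigues(np.array(s['tcp_rot']))[0];T=(Q-s['tool_pos'])@R
k=(T[:,2]>-.06)&(T[:,2]<.005)&(np.abs(T[:,1])<.07)&(np.abs(T[:,0])<.03)
F=T[k]
for z in np.arange(-.06,.006,.006):
    for sg in (-1,1):
        g=F[(F[:,2]>=z)&(F[:,2]<z+.006)&(sg*F[:,1]>0)]
        if len(g): print(round(z,3),sg,len(g),"y",(g[:,1].min()*1e3).round(1),(g[:,1].max()*1e3).round(1),"x",(g[:,0].min()*1e3).round(1),(g[:,0].max()*1e3).round(1))
```

```text
1.15 [0.40617249 0.17890017 0.23132362] [ 1.55727666 -0.24958634  0.7434451 ] [-1.12523727 -0.0803582   0.06308612  0.00208879  0.0084897  -0.24261752] [[-0.281  0.96   0.001]
 [ 0.96   0.281  0.   ]
 [ 0.     0.001 -1.   ]]
0 [ 0.481 -0.068  0.07   0.29 ] nan
-0.06 -1 2870 y -57.0 -20.7 x -14.2 13.1
-0.06 1 2862 y 18.6 54.5 x -14.2 12.9
-0.054 -1 916 y -54.9 -22.1 x -13.2 13.0
-0.054 1 921 y 19.8 53.0 x -14.0 13.1
-0.048 -1 389 y -52.2 -23.4 x -1.3 12.9
-0.048 1 398 y 21.5 48.7 x -1.7 13.2
-0.042 -1 478 y -34.2 -22.1 x -12.7 10.8
-0.042 1 477 y 19.8 31.9 x -12.7 11.1
-0.036 -1 301 y -36.3 -22.1 x -12.4 10.6
-0.036 1 303 y 19.8 33.9 x -12.3 10.5
-0.03 -1 294 y -36.2 -22.0 x -12.2 10.3
-0.03 1 298 y 19.8 33.8 x -13.3 10.8
-0.024 -1 258 y -36.3 -22.0 x -12.3 10.7
-0.024 1 269 y 19.8 33.8 x -12.0 10.5
-0.018 -1 230 y -36.2 -22.0 x -12.5 10.5
-0.018 1 246 y 19.8 33.8 x -12.1 10.5
-0.012 -1 170 y -35.2 -22.2 x -12.3 10.3
-0.012 1 175 y 19.8 32.7 x -12.5 10.5
-0.006 -1 57 y -28.7 -22.6 x -11.5 9.8
-0.006 1 57 y 19.8 26.6 x -11.9 9.8
  return _methods._mean(a, axis=axis, dtype=dtype,
  ret = ret.dtype.type(ret / rcount)
```

View pics/w1.png

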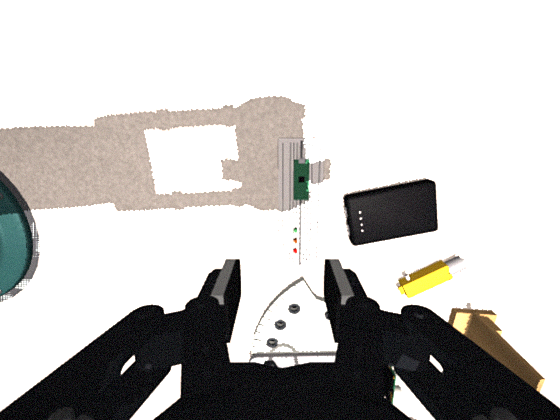

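Request:
step_arm:
  commands:
    - {"fingers": 0, "dx": -0.06, "dy": 0.008, "dz": 0.02, "roll": 0}
    - {"fingers": 0, "dx": -0.12, "dy": 0.016, "dz": 0.03, "roll": 0}
    - {"fingers": 0, "dx": -0.18, "dy": 0.024, "dz": 0.04, "roll": 0}
    - {"fingers": 0, "dx": -0.24, "dy": 0.031, "dz": 0.05, "roll": 0}
    - {"fingers": 0, "dx": -0.258, "dy": 0.031, "dz": 0.05, "roll": 0}
    - {"fingers": 0, "dx": -0.258, "dy": 0.031, "dz": 0.05, "roll": 0}
    - {"fingers": 0, "dx": -0.258, "dy": 0.031, "dz": 0.05, "roll": 0}

```text
time: 2.08
tool_pos: [0.5084, -0.0565, 0.1814]
tcp_rot: [-1.878, -2.517, -0.001]
wrist_force: [0.6, 0.3, 0.2]
width: 0.496
grip_force: 0.0
```

```bash
cat > look.py <<'E'
from h import *
import sys
def look(x0,name=None):
    s=read_state();R=cv2.Rodrigues(np.array(s['tcp_rot']))[0]
    print("t",s['time'],"tcp",np.round(s['tool_pos'],4),"F tool",np.round(np.array(s['wrist_force'])@R,2),"vel",np.abs(s['joint_vel']).max().round(4),"w",s['width'])
    print("tool x,y",R[:2,0].round(3),R[:2,1].round(3))
    for n in ("wrist","top","scene"):
        c=calibration(n);p,d=read_camera(n)
        if name and n=="wrist":cv2.imwrite(f"pics/{name}.png",cv2.convertScaleAbs(p,alpha=1.7))
        Q=cloud(c,d).reshape(-1,3);T=(Q-s['tool_pos'])@R
        fing=(np.abs(np.abs(T[:,1])-s['width']*.0425-.008)<.015)&(np.abs(T[:,0])<.018)&(T[:,2]<.006)
        k=(np.linalg.norm(Q-x0[:3],axis=1)<.038)&(Q[:,2]>.054)&~fing
        r=ringfit(Q[k],x0);f=np.array(r.x)
        t=(f[:3]-s['tool_pos'])@R
        print(n,k.sum(),"ring",np.round(f,4),"rms",np.sqrt(np.mean(r.fun**2)).round(4),"ring in tool",t.round(4))
E
python3 -c "
from look import *
look([.481,-.068,.07,.29],'w2')"
```

```text
t 2.075 tcp [ 0.5084 -0.0565  0.1814] F tool [ 0.12  0.62 -0.18] vel 0.0146 w 0.4956278202957448
tool x,y [-0.285  0.959] [0.959 0.285]
wrist 1005 ring [ 0.4794 -0.0694  0.0704  0.3021] rms 0.0006 ring in tool [-0.0042 -0.0316  0.1109]
top 0 ring [ 0.481 -0.068  0.07   0.29 ] rms nan ring in tool [-0.0033 -0.0296  0.1114]
scene 180 ring [ 0.4822 -0.0676  0.0722  0.313 ] rms 0.0012 ring in tool [-0.0033 -0.0283  0.1091]
  return _methods._mean(a, axis=axis, dtype=dtype,
  ret = ret.dtype.type(ret / rcount)
```

View pics/w2.png

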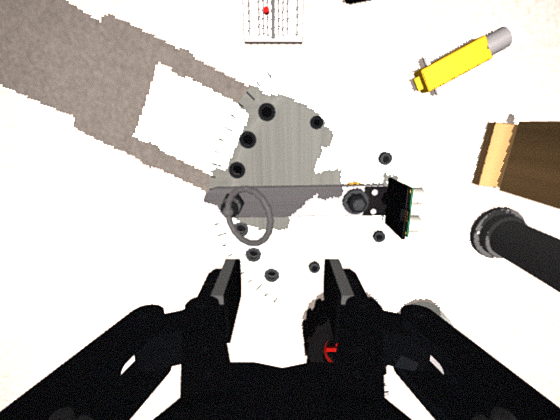

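Request:
step_arm:
  commands:
    - {"fingers": 0, "dx": -0.003, "dy": -0.0025, "dz": 0.03, "roll": 0}
    - {"fingers": 0, "dx": -0.003, "dy": -0.0025, "dz": 0.06, "roll": 0}
    - {"fingers": 0, "dx": -0.003, "dy": -0.0025, "dz": 0.085, "roll": 0}
    - {"fingers": 0, "dx": -0.003, "dy": -0.0025, "dz": 0.095, "roll": 0}
    - {"fingers": 0, "dx": -0.003, "dy": -0.0025, "dz": 0.105, "roll": 0}
    - {"fingers": 0, "dx": -0.003, "dy": -0.0025, "dz": 0.115, "roll": 0}
    - {"fingers": 0, "dx": -0.003, "dy": -0.0025, "dz": 0.115, "roll": 0}

```text
time: 3.1
tool_pos: [0.507, -0.0613, 0.0659]
tcp_rot: [-1.879, -2.517, 0.001]
wrist_force: [-0.6, 0.4, -0.4]
width: 0.503
grip_force: 0.0
```

```bash
python3 -W ignore -c "
from look import *
look([.481,-.068,.07,.29],'w3')"
```

```text
t 3.1 tcp [ 0.507  -0.0613  0.0659] F tool [ 0.57 -0.41  0.42] vel 0.0124 w 0.5030881831291979
tool x,y [-0.284  0.959] [0.959 0.284]
wrist 2222 ring [ 0.4799 -0.0697  0.0704  0.3075] rms 0.0007 ring in tool [-0.0004 -0.0283 -0.0045]
top 0 ring [ 0.481 -0.068  0.07   0.29 ] rms nan ring in tool [ 0.0009 -0.0268 -0.0041]
scene 78 ring [ 0.4809 -0.0666  0.0725  0.3621] rms 0.001 ring in tool [ 0.0023 -0.0266 -0.0066]
```

View pics/w3.png

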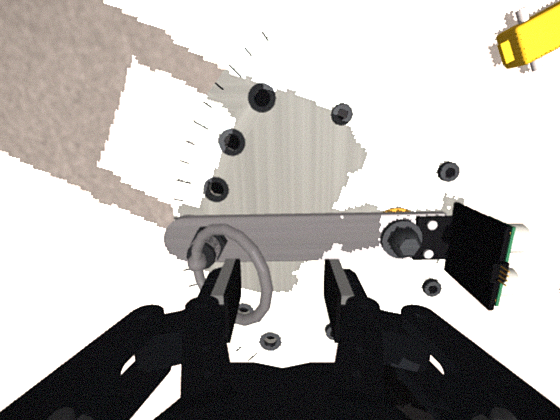

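Request:
step_arm:
  commands:
    - {"fingers": 0, "dx": 0, "dy": 0, "dz": 0.009, "roll": 0}
    - {"fingers": 0, "dx": 0, "dy": 0, "dz": 0.018, "roll": 0}
    - {"fingers": 0, "dx": 0, "dy": 0, "dz": 0.027, "roll": 0}
    - {"fingers": 0, "dx": 0, "dy": 0.002, "dz": 0.027, "roll": 0}
    - {"fingers": 0, "dx": 0, "dy": 0.004, "dz": 0.027, "roll": 0}
    - {"fingers": 0, "dx": 0, "dy": 0.004, "dz": 0.027, "roll": 0}

```text
time: 4.0
tool_pos: [0.5118, -0.0603, 0.0397]
tcp_rot: [1.879, 2.517, 0.001]
wrist_force: [1.0, -0.5, 0.3]
width: 0.503
grip_force: 0.0
```

Request:
step_arm:
  commands:
    - {"fingers": 0, "dx": 0, "dy": 0.001, "dz": 0, "roll": 0}
    - {"fingers": 0, "dx": 0, "dy": 0.002, "dz": 0, "roll": 0}
    - {"fingers": 0, "dx": 0, "dy": 0.002, "dz": 0, "roll": 0}

```text
time: 4.38
tool_pos: [0.5132, -0.0597, 0.0394]
tcp_rot: [1.88, 2.517, 0.0]
wrist_force: [-0.0, -0.6, -0.2]
width: 0.501
grip_force: 0.0
```

Request:
step_arm:
  commands:
    - {"fingers": 0, "dx": 0, "dy": 0.0005, "dz": 0, "roll": 0}
    - {"fingers": 0, "dx": 0, "dy": 0.001, "dz": 0, "roll": 0}
    - {"fingers": 0, "dx": 0, "dy": 0.001, "dz": 0, "roll": 0}

```text
time: 4.75
tool_pos: [0.514, -0.0594, 0.0393]
tcp_rot: [1.88, 2.517, -0.0]
wrist_force: [-0.1, 0.7, 0.6]
width: 0.503
grip_force: 0.0
```

Request:
step_arm:
  commands:
    - {"fingers": 0, "dx": 0, "dy": 0.0005, "dz": 0, "roll": 0}
    - {"fingers": 0, "dx": 0, "dy": 0.001, "dz": 0, "roll": 0}
    - {"fingers": 0, "dx": 0, "dy": 0.001, "dz": 0, "roll": 0}

```text
time: 5.12
tool_pos: [0.515, -0.0591, 0.0393]
tcp_rot: [1.88, 2.517, -0.0]
wrist_force: [-0.6, -0.0, 0.7]
width: 0.498
grip_force: 0.0
```

Request:
step_arm:
  commands:
    - {"fingers": 0, "dx": 0, "dy": 0.0005, "dz": 0, "roll": 0}
    - {"fingers": 0, "dx": 0, "dy": 0.001, "dz": 0, "roll": 0}
    - {"fingers": 0, "dx": 0, "dy": 0.001, "dz": 0, "roll": 0}

```text
time: 5.5
tool_pos: [0.516, -0.0588, 0.0393]
tcp_rot: [1.88, 2.517, 0.0]
wrist_force: [0.7, 0.0, -0.2]
width: 0.5
grip_force: 0.0
```

Request:
step_arm:
  commands:
    - {"fingers": 0, "dx": 0, "dy": 0.0005, "dz": 0, "roll": 0}
    - {"fingers": 0, "dx": 0, "dy": 0.001, "dz": 0, "roll": 0}
    - {"fingers": 0, "dx": 0, "dy": 0.0015, "dz": 0, "roll": 0}
    - {"fingers": 0, "dx": 0, "dy": 0.0015, "dz": 0, "roll": 0}

```text
time: 6.0
tool_pos: [0.5174, -0.0584, 0.0393]
tcp_rot: [-1.88, -2.517, 0.0]
wrist_force: [0.0, 0.5, -0.1]
width: 0.5
grip_force: 0.0
```

```bash
python3 -W ignore -c "
from look import *
look([.481,-.068,.07,.29],'w4')
c=calibration('scene');p,d=read_camera('scene');cv2.imwrite('pics/s4.png',cv2.convertScaleAbs(cv2.resize(p[100:290,130:330],None,fx=3,fy=3,interpolation=cv2.INTER_CUBIC),alpha=1.6))"
```

```text
t 6.0 tcp [ 0.5174 -0.0584  0.0393] F tool [0.49 0.18 0.09] vel 0.0021 w 0.5001433027716224
tool x,y [-0.284  0.959] [0.959 0.284]
wrist 4326 ring [ 0.4576 -0.0693  0.0815 -0.3118] rms 0.0125 ring in tool [ 0.0066 -0.0605 -0.0422]
top 0 ring [ 0.481 -0.068  0.07   0.29 ] rms nan ring in tool [ 0.0011 -0.0376 -0.0307]
scene 68 ring [ 0.4833 -0.0667  0.0706 -0.2385] rms 0.01 ring in tool [ 0.0017 -0.0351 -0.0314]
```

View pics/w4.png

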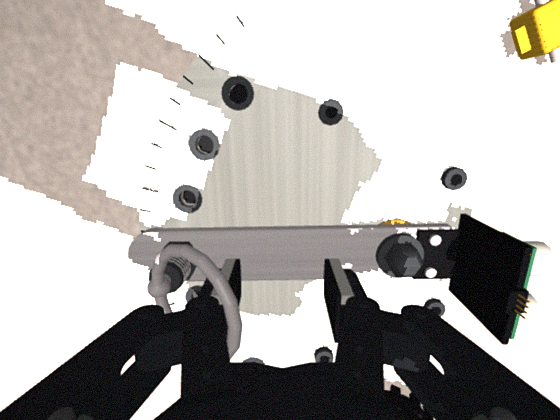

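Request:
step_arm:
  commands:
    - {"fingers": 0, "dx": 0, "dy": 0.0005, "dz": 0, "roll": 0}
    - {"fingers": 0, "dx": 0, "dy": 0.001, "dz": 0, "roll": 0}
    - {"fingers": 0, "dx": 0, "dy": 0.001, "dz": 0, "roll": 0}

```text
time: 6.58
tool_pos: [0.5179, -0.0582, 0.0391]
tcp_rot: [-1.879, -2.516, 0.001]
wrist_force: [-2.0, -0.4, 0.8]
width: 0.499
grip_force: 0.0
```

Request:
step_arm:
  commands:
    - {"fingers": 0, "dx": 0, "dy": 0.0005, "dz": 0, "roll": 0}
    - {"fingers": 0, "dx": 0, "dy": 0.001, "dz": 0, "roll": 0}
    - {"fingers": 0, "dx": 0, "dy": 0.001, "dz": 0, "roll": 0}

```text
time: 6.95
tool_pos: [0.5182, -0.058, 0.039]
tcp_rot: [-1.879, -2.516, 0.002]
wrist_force: [-4.6, -2.2, 2.2]
width: 0.503
grip_force: 0.0
```

Request:
step_arm:
  commands:
    - {"fingers": 0, "dx": 0, "dy": 0.0005, "dz": -0.001, "roll": 0}
    - {"fingers": 0, "dx": 0, "dy": 0.001, "dz": -0.002, "roll": 0}
    - {"fingers": 0, "dx": 0, "dy": 0.001, "dz": -0.003, "roll": 0}

```text
time: 7.32
tool_pos: [0.5188, -0.0574, 0.0412]
tcp_rot: [-1.878, -2.515, 0.002]
wrist_force: [-4.9, -1.7, -5.3]
width: 0.501
grip_force: 2.7
```

Request:
step_arm:
  commands:
    - {"fingers": 0, "dx": 0, "dy": 0.0, "dz": -0.001, "roll": 0}
    - {"fingers": 0, "dx": 0, "dy": 0.0, "dz": -0.002, "roll": 0}
    - {"fingers": 0, "dx": 0, "dy": 0.0, "dz": -0.002, "roll": 0}

```text
time: 7.7
tool_pos: [0.5189, -0.0574, 0.0434]
tcp_rot: [-1.878, -2.515, 0.002]
wrist_force: [-5.6, -1.6, -5.4]
width: 0.499
grip_force: 3.1
```

Request:
step_arm:
  commands:
    - {"fingers": 0, "dx": 0, "dy": 0.0003, "dz": -0.0015, "roll": 0}
    - {"fingers": 0, "dx": 0, "dy": 0.0006, "dz": -0.003, "roll": 0}
    - {"fingers": 0, "dx": 0, "dy": 0.001, "dz": -0.0045, "roll": 0}
    - {"fingers": 0, "dx": 0, "dy": 0.001, "dz": -0.0045, "roll": 0}

```text
time: 8.2
tool_pos: [0.5189, -0.0573, 0.0474]
tcp_rot: [-1.877, -2.514, 0.004]
wrist_force: [-6.7, -2.3, -7.6]
width: 0.499
grip_force: 3.6
```

```bash
cat > rz.py <<'E'
from h import *
def rz(yaw=.29,piv=(.5815,-.0385)):
    # ring height only: search along z with known pivot and arm angle, using points off the fingers
    s=read_state();R=cv2.Rodrigues(np.array(s['tcp_rot']))[0];L=np.radians(55)
    print("t",s['time'],"tcp",np.round(s['tool_pos'],4),"F",np.round(s['wrist_force'],1))
    for n in ("wrist","scene"):
        c=calibration(n);p,d=read_camera(n);Q=cloud(c,d).reshape(-1,3);T=(Q-s['tool_pos'])@R
        far=(T[:,1]<-.043)|((np.abs(T[:,0])>.0145)&(T[:,2]>-.055))
        ok=(np.linalg.norm(Q[:,:2]-[piv[0]-.105*np.cos(yaw),piv[1]-.105*np.sin(yaw)],axis=1)<.034)&(Q[:,2]>.052)&(Q[:,2]<.11)&far
        Q=Q[ok];best=[]
        for w in np.arange(yaw-.06,yaw+.061,.02):
            cw,sw=np.cos(w),np.sin(w);nn=np.array([-np.cos(L)*cw,-np.cos(L)*sw,np.sin(L)])
            for z in np.arange(.066,.092,.0005):
                v=Q-[piv[0]-.105*cw,piv[1]-.105*sw,z];h=v@nn;r=np.linalg.norm(v-h[:,None]*nn,axis=1)
                best.append(((np.abs(np.hypot(r-.02475,h)-.00275)<.0015).sum(),round(z,4),round(w,3)))
        best.sort(reverse=True);print(n,len(Q),best[:3])
E
python3 -c "
from rz import *
rz()"
```

```text
t 8.2 tcp [ 0.5189 -0.0573  0.0474] F [-6.7 -2.3 -7.6]
wrist 4373 [(np.int64(1788), np.float64(0.0775), np.float64(0.31)), (np.int64(1775), np.float64(0.077), np.float64(0.29)), (np.int64(1768), np.float64(0.0775), np.float64(0.29))]
scene 90 [(np.int64(53), np.float64(0.078), np.float64(0.27)), (np.int64(52), np.float64(0.0785), np.float64(0.29)), (np.int64(52), np.float64(0.078), np.float64(0.29))]
```

Request:
step_arm:
  commands:
    - {"fingers": 0, "dx": 0, "dy": 0.0003, "dz": -0.0015, "roll": 0}
    - {"fingers": 0, "dx": 0, "dy": 0.0006, "dz": -0.003, "roll": 0}
    - {"fingers": 0, "dx": 0, "dy": 0.001, "dz": -0.0045, "roll": 0}
    - {"fingers": 0, "dx": 0, "dy": 0.001, "dz": -0.0055, "roll": 0}
    - {"fingers": 0, "dx": 0, "dy": 0.001, "dz": -0.0055, "roll": 0}

```text
time: 8.93
tool_pos: [0.519, -0.0571, 0.0524]
tcp_rot: [-1.876, -2.513, 0.006]
wrist_force: [-7.9, -3.1, -6.4]
width: 0.499
grip_force: 4.7
```

```bash
python3 -c "
from rz import *
rz()"
```

```text
t 8.925 tcp [ 0.519  -0.0571  0.0524] F [-7.9 -3.1 -6.4]
wrist 2783 [(np.int64(1763), np.float64(0.082), np.float64(0.29)), (np.int64(1760), np.float64(0.0825), np.float64(0.31)), (np.int64(1757), np.float64(0.082), np.float64(0.31))]
scene 85 [(np.int64(61), np.float64(0.0825), np.float64(0.27)), (np.int64(59), np.float64(0.083), np.float64(0.27)), (np.int64(57), np.float64(0.082), np.float64(0.27))]
```

Request:
step_arm:
  commands:
    - {"fingers": 0, "dx": 0, "dy": 0, "dz": -0.0008, "roll": 0}
    - {"fingers": 0, "dx": 0, "dy": 0.0, "dz": -0.0015, "roll": 0}
    - {"fingers": 0, "dx": 0.0011, "dy": 0.0, "dz": -0.0015, "roll": 1}
    - {"fingers": 0, "dx": 0.0023, "dy": 0.0, "dz": -0.0015, "roll": 2}
    - {"fingers": 0, "dx": 0.0034, "dy": 0.0001, "dz": -0.0015, "roll": 3}
    - {"fingers": 0, "dx": 0.0045, "dy": 0.0002, "dz": -0.0015, "roll": 4}
    - {"fingers": 0, "dx": 0.0057, "dy": 0.0003, "dz": -0.0015, "roll": 5}
    - {"fingers": 0, "dx": 0.0057, "dy": 0.0003, "dz": -0.0015, "roll": 5}

```text
time: 10.02
tool_pos: [0.5174, -0.0518, 0.0537]
tcp_rot: [-1.984, -2.43, 0.007]
wrist_force: [-8.8, -3.9, -7.6]
width: 0.5
grip_force: 5.0
```

```bash
python3 -c "
from rz import *
rz(.25)"
```

```text
t 10.025 tcp [ 0.5174 -0.0518  0.0537] F [-8.8 -3.9 -7.6]
wrist 2537 [(np.int64(1755), np.float64(0.0835), np.float64(0.21)), (np.int64(1743), np.float64(0.083), np.float64(0.21)), (np.int64(1710), np.float64(0.084), np.float64(0.21))]
scene 83 [(np.int64(60), np.float64(0.084), np.float64(0.19)), (np.int64(59), np.float64(0.0845), np.float64(0.19)), (np.int64(58), np.float64(0.0835), np.float64(0.19))]
```

Request:
step_arm:
  commands:
    - {"fingers": 0, "dx": 0.0014, "dy": 0.0, "dz": 0, "roll": 1.2}
    - {"fingers": 0, "dx": 0.0028, "dy": 0.0001, "dz": 0, "roll": 2.5}
    - {"fingers": 0, "dx": 0.0042, "dy": 0.0001, "dz": 0, "roll": 3.7}
    - {"fingers": 0, "dx": 0.0057, "dy": 0.0003, "dz": 0, "roll": 5}
    - {"fingers": 0, "dx": 0.0071, "dy": 0.0004, "dz": 0, "roll": 6.2}
    - {"fingers": 0, "dx": 0.0085, "dy": 0.0006, "dz": 0, "roll": 7.5}
    - {"fingers": 0, "dx": 0.0102, "dy": 0.0008, "dz": 0, "roll": 9}
    - {"fingers": 0, "dx": 0.0102, "dy": 0.0008, "dz": 0, "roll": 9}

```text
time: 11.12
tool_pos: [0.5157, -0.0413, 0.0535]
tcp_rot: [-2.168, -2.266, 0.008]
wrist_force: [-8.7, -3.3, -7.3]
width: 0.503
grip_force: 4.9
```

```bash
sed -i 's/yaw-.06,yaw+.061,.02/yaw-.06,yaw+.061,.01/' rz.py; python3 -c "
from rz import *
rz(.05)
p,d=read_camera('wrist');cv2.imwrite('pics/w5.png',cv2.convertScaleAbs(p,alpha=1.7))"
```

```text
t 11.125 tcp [ 0.5157 -0.0413  0.0535] F [-8.7 -3.3 -7.3]
wrist 2542 [(np.int64(1815), np.float64(0.083), np.float64(0.06)), (np.int64(1811), np.float64(0.0835), np.float64(0.06)), (np.int64(1764), np.float64(0.084), np.float64(0.06))]
scene 55 [(np.int64(51), np.float64(0.084), np.float64(0.03)), (np.int64(50), np.float64(0.0835), np.float64(0.03)), (np.int64(48), np.float64(0.0835), np.float64(0.02))]
```

View pics/w5.png

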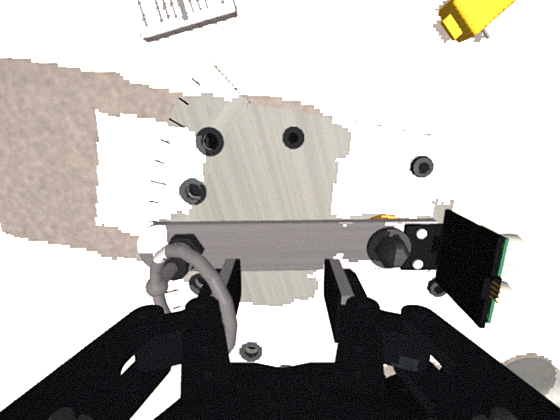

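```bash
cat > ang.py <<'E'
from h import *
def ang(holes_uv):
    s=read_state();c=calibration('wrist');p,d=read_camera('wrist');P=cloud(c,d);Q=P.reshape(-1,3)
    k=(np.abs(Q[:,2]-.022)<.003)&(np.hypot(Q[:,0]-.5815,Q[:,1]+.0385)<.15)&(np.hypot(Q[:,0]-.5815,Q[:,1]+.0385)>.03)&(Q[:,0]<.56)
    B=Q[k][:,:2]; m=np.median(B,0)
    # long upper edge of the bar: max tool-x side, line fit
    g=p.max(2);H=[]
    for u,v in holes_uv:
        a=g[v-9:v+10,u-9:u+10].astype(np.uint8);q=a<np.percentile(a,25)
        yy,xx=np.nonzero(q);H.append([u-9+xx.mean(),v-9+yy.mean()])
    W=onz(c,H,.013)[:,:2];print("holes",np.round(W,4).tolist(),"r",np.hypot(*(W-[.5815,-.0385]).T).round(4),"ang",[round(float(np.arctan2(-.0385-w[1],.5815-w[0])),4) for w in W])
    # bar side edge in image: for columns, first row where z rises to bar top
    E=[]
    for u in range(230,380,3):
        col=P[150:300,u];i=np.nonzero(np.abs(col[:,2]-.022)<.003)[0]
        if len(i): E.append(P[150+i[0],u,:2])
    E=np.array(E);l=cv2.fitLine(E.astype(np.float32),cv2.DIST_HUBER,0,.001,.001).ravel()
    print("bar edge yaw",round(float(np.arctan(l[1]/l[0])),4),"dist edge from pivot",round(float((np.array([.5815,-.0385])-l[2:])@[-l[1],l[0]]),4),len(E))
E
python3 -c "
from ang import *
ang([(208,140),(192,190),(250,350)])"
```

```text
holes [[0.4706, 0.0201], [0.4593, -0.0105], [0.4955, -0.1305]] r [0.1254 0.1254 0.1259] ang [-0.4859, -0.2253, 0.819]
bar edge yaw 0.0591 dist edge from pivot -0.0168 50
```

Request:
step_arm:
  commands:
    - {"fingers": 0, "dx": 0.0007, "dy": 0.0, "dz": 0, "roll": 0.6}
    - {"fingers": 0, "dx": 0.0015, "dy": 0.0, "dz": 0, "roll": 1.3}
    - {"fingers": 0, "dx": 0.0015, "dy": 0.0, "dz": 0, "roll": 1.3}

```text
time: 11.7
tool_pos: [0.5157, -0.0399, 0.0535]
tcp_rot: [-2.194, -2.241, 0.009]
wrist_force: [-8.8, -3.4, -6.9]
width: 0.505
grip_force: 5.3
```

```bash
python3 -c "
from ang import *
ang([(206,145),(191,195),(250,353)])
print(read_state()['tool_pos'],read_state()['wrist_force'])"
```

```text
holes [[0.4709, 0.0199], [0.4592, -0.0103], [0.4947, -0.1312]] r [0.1251 0.1255 0.127 ] ang [-0.4857, -0.2263, 0.8185]
bar edge yaw 0.0385 dist edge from pivot -0.0168 50
[ 0.51566359 -0.039874    0.05348404] [-8.62704471 -2.82931989 -7.70213164]
```

Request:
step_arm:
  commands:
    - {"fingers": 0, "dx": 0.0001, "dy": 0, "dz": 0.002, "roll": 0.1}
    - {"fingers": 0, "dx": 0.0001, "dy": 0, "dz": 0.004, "roll": 0.1}
    - {"fingers": 0, "dx": 0.0001, "dy": 0, "dz": 0.006, "roll": 0.1}
    - {"fingers": 0, "dx": 0.0001, "dy": 0, "dz": 0.008, "roll": 0.1}
    - {"fingers": 0, "dx": 0.0001, "dy": -0.001, "dz": 0.01, "roll": 0.1}
    - {"fingers": 0, "dx": 0.0001, "dy": -0.002, "dz": 0.012, "roll": 0.1}
    - {"fingers": 0, "dx": 0.0001, "dy": -0.003, "dz": 0.014, "roll": 0.1}
    - {"fingers": 0, "dx": 0.0001, "dy": -0.003, "dz": 0.014, "roll": 0.1}

```text
time: 12.75
tool_pos: [0.5156, -0.0399, 0.0411]
tcp_rot: [-2.199, -2.242, 0.002]
wrist_force: [-5.0, -1.8, -5.7]
width: 0.5
grip_force: 3.8
```

```bash
python3 -c "
from rz import *
from ang import *
rz(.04)
ang([(206,145),(191,195)])"
```

```text
t 12.75 tcp [ 0.5156 -0.0399  0.0411] F [-5.  -1.8 -5.7]
wrist 5446 [(np.int64(1799), np.float64(0.071), np.float64(0.04)), (np.int64(1777), np.float64(0.0705), np.float64(0.04)), (np.int64(1756), np.float64(0.0715), np.float64(0.04))]
scene 53 [(np.int64(48), np.float64(0.071), np.float64(0.01)), (np.int64(47), np.float64(0.0705), np.float64(0.01)), (np.int64(46), np.float64(0.0715), np.float64(0.02))]
holes [[0.4702, 0.0199], [0.4598, -0.0101]] r [0.1257 0.125 ] ang [-0.4832, -0.2291]
bar edge yaw 0.0372 dist edge from pivot -0.0168 50
```

Request:
step_arm:
  commands:
    - {"fingers": 0, "dx": 0, "dy": -0.001, "dz": 0.002, "roll": 0}
    - {"fingers": 0, "dx": 0, "dy": -0.003, "dz": 0.003, "roll": 0}
    - {"fingers": 0, "dx": 0, "dy": -0.006, "dz": 0.003, "roll": 0}
    - {"fingers": 0, "dx": 0, "dy": -0.009, "dz": 0.003, "roll": 0}
    - {"fingers": 0, "dx": 0, "dy": -0.012, "dz": 0.003, "roll": 0}
    - {"fingers": 0, "dx": 0, "dy": -0.012, "dz": 0.003, "roll": 0}

```text
time: 13.65
tool_pos: [0.5044, -0.0399, 0.0388]
tcp_rot: [2.2, 2.242, 0.0]
wrist_force: [-0.0, -0.6, -0.5]
width: 0.498
grip_force: 0.0
```

```bash
python3 -c "
from rz import *
from ang import *
rz(.04)
ang([(214,136),(201,185)])"
```

```text
t 13.65 tcp [ 0.5044 -0.0399  0.0388] F [-0.  -0.6 -0.5]
wrist 6087 [(np.int64(1933), np.float64(0.071), np.float64(0.03)), (np.int64(1928), np.float64(0.0705), np.float64(0.03)), (np.int64(1906), np.float64(0.071), np.float64(0.04))]
scene 48 [(np.int64(45), np.float64(0.071), np.float64(0.01)), (np.int64(45), np.float64(0.071), np.float64(0.0)), (np.int64(44), np.float64(0.0715), np.float64(0.0))]
holes [[0.4677, 0.0231], [0.4573, -0.0051]] r [0.1295 0.1286] ang [-0.4963, -0.2628]
bar edge yaw 0.0356 dist edge from pivot -0.0167 50
```

Free of contact, ring at home height. Lift straight out.

Request:
step_arm:
  commands:
    - {"fingers": 0, "dx": 0, "dy": 0, "dz": -0.008, "roll": 0}
    - {"fingers": 0, "dx": 0, "dy": 0, "dz": -0.018, "roll": 0}
    - {"fingers": 0, "dx": 0, "dy": 0, "dz": -0.03, "roll": 0}
    - {"fingers": 0, "dx": 0, "dy": 0, "dz": -0.05, "roll": 0}
    - {"fingers": 0, "dx": 0, "dy": 0, "dz": -0.09, "roll": 0}
    - {"fingers": 0, "dx": 0, "dy": 0, "dz": -0.14, "roll": 0}
    - {"fingers": 0, "dx": 0, "dy": 0, "dz": -0.14, "roll": 0}
    - {"fingers": 0, "dx": 0, "dy": 0, "dz": -0.14, "roll": 0}

```text
time: 14.8
tool_pos: [0.5046, -0.04, 0.1795]
tcp_rot: [2.2, 2.242, 0.001]
wrist_force: [0.5, -0.5, -0.8]
width: 0.502
grip_force: 0.0
```

```bash
python3 -W ignore -c "
from look import *
look([.477,-.042,.07,.037],'w6')
from ang import *
s=read_state();print(s['joint_vel'].__class__, s['wrist_force'])
f=np.load('scene0.npz');p,d=read_camera('scene');dd=cv2.absdiff(p,f['p']).max(2)
print('pipe/panel region diff',(dd[225:325,270:345]>40).sum())"
```

```text
t 14.8 tcp [ 0.5046 -0.04    0.1795] F tool [-0.5   0.45  0.83] vel 0.0328 w 0.502065862504824
tool x,y [-0.019  1.   ] [1.    0.019]
wrist 1030 ring [ 0.4747 -0.0417  0.0705  0.036 ] rms 0.0006 ring in tool [-0.0011 -0.0301  0.109 ]
top 0 ring [ 0.477 -0.042  0.07   0.037] rms nan ring in tool [-0.0015 -0.0278  0.1094]
scene 177 ring [ 0.4773 -0.0403  0.0719  0.0436] rms 0.0011 ring in tool [ 0.0002 -0.0275  0.1075]
<class 'numpy.ndarray'> [ 0.62642554 -0.37231557 -0.18701055]
pipe/panel region diff 0
```

View pics/w6.png

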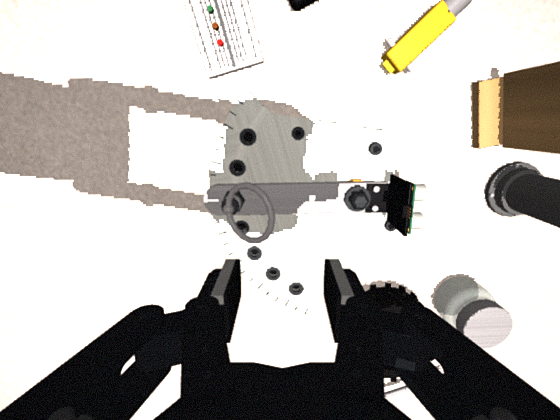

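```bash
python3 -c "
from workcell import *
print(finish_job())"
```

```text
the job is handed in; nothing more can be done
None
```

I lifted the index pin by its ring and swung the sonar one hole to face the pipe. The pin then dropped home: the ring sits within 0.1 mm of its starting height. The arm turned about 0.266 rad, the gripper was clear and touching nothing, and the scene camera showed the pipe and panel unmoved. I handed the job in at about 15 s; the hand-in returned no verdict.

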